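# Check glass in the oil-clarity meter's light path

### The arm

A 7-joint arm with a two-finger parallel gripper is mounted at the origin on the work surface. World frame = base frame: x ahead of the robot, y to its left, z up, the work surface at z = 0. Lengths are in m, angles in rad, forces in N, time in s.
With the tool pointing down it reaches from about 0.4 to 0.85 m from the base axis. Payload 4.4 kg.
Tool frame: the origin (TCP) lies at the very end of the fingers, on their centre line; the grasp point (between the pads) lies 19 mm behind it; z points along the fingers, y is the line along which they close (so a half turn about z gives the same grasp; the last joint's range is limited). The gripper opens to 94 mm and grips with 3 to 60 N. Pads are 16 mm wide; open, the fingers measure 119 mm over their backs; the gripper's body (75 mm by 177 mm) begins 78 mm behind the grasp point.
Start: joints at [-1.272, 0.628, 0.038, 1.517, -0.027, 0.996, -0.02], TCP at [0.232, 0.607, 0.205] pointing down, gripper open.
Joint ranges: [-3.06, 3.06], [-0.37, 2.12], [-1.25, 1.32], [0.18, 2.47], [-1.1, 4.24], [0.23, 1.98], [-2.94, 2.94]. Speed limits (rad/s): [2.57, 2.57, 3.14, 3.14, 3.14, 3.14, 3.14].

### API

Orientations are given as a unit quaternion [w, x, y, z].
In Python, from workcell import manip gives the robot as it stands. Calls block until the motion is done:
- manip.move_ptp(position, orientation): joint-space move of the TCP to a pose.
- manip.servo_line(position, max_speed=0.15, frame=None): straight line of the TCP; frame=None keeps the orientation; max_speed is the mean speed in m/s.
- manip.goto_joints(angles): joint-space move.
- manip.gripper_to(opening, f_grip=None): opening from 0.0 (shut) to 1.0 (fully open); f_grip is the grip in N (None keeps the last); returns when the fingers have stopped.
- manip.sleep(seconds).
- manip.solve_ik(position, orientation): joint angles nearest the present ones, or None.
- manip.snapshot(name): name is "scene" or "side" or "wrist"; returns the picture (420x560x3 uint8, blue, green, red); there is no depth.
- manip.camera_model(name): a dict with "fx", "fy", "cx", "cy" (pixels), "R" (3x3) and "t" (3): a world point X has camera coordinates R X + t. Camera axes: x right, y down, z forward; pixel columns grow to the right and rows downward; lengths in m; the calibration is good to about 2 mm. A picture is of the moment at which its call begins: read the wrist's pose just before it. camera_model takes no time and is no camera call; for the wrist camera it gives the pose at the moment of the call.
A pose or a line that the arm cannot do raises manip.MotionError and nothing moves.
- manip.close_job(): hands the job in; it is judged then, once.
Trained networks look in the newest picture that a camera, given by its name, has taken for a name from the list of things; names that differ only in an ending like _2 or _b are one class to them, and where a whole thing is asked for, a point or a joint stands for the part that bears it (a point fixed in the world has none). Each returns a list of dicts, best first, with "p" (0 to 1); they miss things now and then, are a little off and sometimes report something else, mostly with a low value. They report only what shows in the picture. A call takes as long as a camera call. They do not tell look-alikes from the thing itself.
- manip.masks_of(camera, name): "region" (420x560 bool, what is visible of it) and "box" ([left, top, right, bottom] in pixels, round what is visible of it).
Readings, each from a call of its own:
- manip.get_time(): time.
- manip.get_qpos(): joint angles.
- manip.get_joint_vel(): joint speeds.
- manip.get_effort(): joint torques, N m.
- manip.get_eef_pos(): TCP position.
- manip.get_tcp_rot(): TCP orientation.
- manip.get_ft_force(): force on the tool from outside, world axes, zero at the start.
- manip.get_wrist_torque(): the same for the moment, N m.
- manip.get_finger_gap(): opening from 0.0 (shut) to 1.0 (fully open).
- manip.get_grip_force(): force on a finger pad.
Only numpy, scipy, OpenCV 4.12 (cv2) and the standard library are available. Lean on these libraries where they do the work, as an engineer would, in place of code of your own. Each camera call takes 0.05 s, during which the arm holds its last target. There are 200 camera calls.

### The job

Check the oil-clarity meter: push its lamp carriage along its rail to the next station only, the middle one, where the lamp clicks in facing the sensor. Then take the taller of the two check glasses, touching it with the fingers on its frosted faces only and never on its clear windows, and hold it upright in the light path, centred between lamp and sensor at the height of their lenses with its clear windows square to the beam, touching nothing else. Leave the shorter glass where it stands; the job finishes with the robot still holding the tall glass steadily in the beam, not setting it down.

Things in the scene. Friction and masses are not known exactly. Their poses are not given: they have to be found in the camera images.
- meter: oil-clarity meter, fixed. Origin on the bench (z = 0) under the middle of the light path; x along the beam from lamp (near side) to sensor (far side), y along the rail, the way to push, z up. Grey base plate 15 mm high, x -160 to 120, y -170 to 170 mm. White sensor head: x 55 to 115, y -35 to 35 mm, 122 mm high, lens rim out to x = 51 mm
- beam_mid (a point): middle of the light path, half-way between the lamp's and the sensor's lenses once they face each other, 90 mm above the bench on the meter's z axis; axes as the meter's (x along the beam). The free gap here is about 107 mm along x, open to both sides and above; the base plate's top is 75 mm below
- lamp_carriage (a joint): position of the lamp carriage along the rail, m, growing along the meter's +y. It starts parked near 0 (-0.018 to 0.03); 0.09 = the next, middle station, facing the sensor; 0.18 = last station, not to be used. Friction about 1 N; a sprung roller must be pushed (about 8 N) over ridges at 0.043, 0.0795 and 0.1005; between the last two it draws the carriage to 0.09
- push_post (a point): middle of the upright aluminium post on the carriage's white lamp housing: 18 mm diameter, reaching 22 mm above and 26 mm below this point; housing top 118 mm over the bench, 70 x 50 mm, meter x -132 to -62 mm. In the meter's frame it is at x = -115 mm, y = -90 mm + the joint value, z = 144 mm; axes as the meter's
- tall_glass_mid (a point): centre of the taller check glass: loose upright solid glass block 24 (its x) x 32 (its y) x 80 mm high, about 150 g, standing on the rest; the point is 40 mm above its underside, z up. The whitish frosted faces to grip are square to its y, 32 mm apart; the clear windows are square to its x. Light must pass along its x, either way round
- short_glass_mid (a point): centre of the shorter check glass, same make, 24 x 32 x 50 mm high, 95 g; the point is 25 mm above its underside. It stands on the same rest, about 110 mm from the tall one; which of the two is on the left varies. To be left alone
- rest: fixed wooden rest with a cork top on which the glasses stand: 110 (x) x 210 (y) mm, 10 mm high, origin under its centre on the bench
- tall_glass: the taller check glass again; this origin lies at the centre of its underside, axes as tall_glass_mid
- tall_glass_window0: clear window of the tall glass on its -x face, 24 mm wide, nearly full height, flush; its origin too lies at the centre of the glass's underside, same axes. Not to be touched by the fingers
- tall_glass_window1: clear window of the tall glass on its +x face, likewise
Things that resemble listed ones, but are neither listed nor needed, are in the scene too. What is shaped like the tall_glass but purple is not meant.

How it is judged:
On the way, in this order (a step that is already met when the one before it is completed fails the run):
1. the lamp carriage sits at the middle station (within 8 mm) while the tall glass still stands on its rest (value of joint lamp_carriage between 0.082 and 0.098 m and distance of tall_glass_mid from where it was at the start of the episode below 0.03 m), for 0.3 s.
2. the fingers hold the tall glass clear of its rest (height (world z) of tall_glass_mid above 0.065 m and contact force between the fingers and tall_glass above 1 N and contact force between tall_glass and rest below 0.1 N), for 0.2 s.
At the end, for the whole second after the job is handed in: Carriage at the middle station (0.09 m, within 8 mm); the fingers hold the tall glass still, touching no part of the meter, its centre within 25 mm along, 8 mm across and 20 mm in height of the light path's middle, upright within 0.15 rad, clear windows square to the beam within 0.17 rad (value of joint lamp_carriage between 0.082 and 0.098 m and x of tall_glass_mid in the frame of beam_mid between -0.025 and 0.025 m and y of tall_glass_mid in the frame of beam_mid between -0.008 and 0.008 m and z of tall_glass_mid in the frame of beam_mid between -0.02 and 0.02 m and angle between tall_glass_mid's own z axis and vertical below 0.15 rad and angle between the x axis of tall_glass_mid and the x axis of beam_mid, either way round below 0.17 rad and contact force between the fingers and tall_glass above 1 N and contact force between tall_glass and meter below 0.1 N and linear speed of tall_glass below 0.02 m/s); the arm keeps its last pose, push and grip.
It fails at once if a finger presses on a clear window of the tall glass (over 0.5 N) (contact force between the fingers and tall_glass_window0 above 0.5 N or contact force between the fingers and tall_glass_window1 above 0.5 N).
It fails at once if the carriage is pushed on past the middle station (beyond 0.125 m) (value of joint lamp_carriage above 0.125 m).
It fails at once if the shorter glass is moved more than 20 mm (distance of short_glass_mid from where it was at the start of the episode above 0.02 m).
It also fails if it takes over 51 s, if anything falls off the work surface, if the arm or the gripper's body presses on something with over 40 N, if the wrist force passes 120 N, or if a joint passes its speed limit or range.

## Working session

There is one attempt and no reset: what is moved stays moved. The work goes in short steps, each a Python script; the robot and the scene stay as the last script left them, time stands still between calls to the robot, and variables do not carry over. Pictures are saved under pics/ and viewed, at most 10 in all, crops included, and the job is handed in when it is done.

```bash
mkdir -p pics; python3 - <<'E'
from workcell import manip
import cv2,numpy as np
a=manip.snapshot("scene");b=manip.snapshot("side")
cv2.imwrite("pics/scene.png",a);cv2.imwrite("pics/side.png",b)
np.set_printoptions(precision=4,suppress=True)
for c in("scene","side"):
    m=manip.camera_model(c);print(c,m["fx"],m["fy"],m["cx"],m["cy"],-m["R"].T@m["t"],m["R"][2])
    for n in("meter","push_post","tall_glass_mid","short_glass_mid","rest","tall_glass_window0"):
        print(n,[(round(d["p"],2),[int(v) for v in d["box"]]) for d in manip.masks_of(c,n)])
print(manip.get_time(),manip.get_tcp_rot())
E
```

```text
scene 468.5383818115071 468.5383818115071 279.82673444090466 212.5793311050976 [1.1872 0.3427 0.9028] [-0.5509 -0.4322 -0.714 ]
meter [(0.82, [265, 215, 463, 409]), (0.29, [233, 168, 238, 193])]
push_post [(0.89, [328, 212, 369, 277])]
tall_glass_mid [(0.84, [230, 164, 244, 191]), (0.6, [199, 147, 216, 180])]
short_glass_mid [(0.58, [268, 187, 279, 210])]
rest [(0.6, [212, 177, 294, 225])]
tall_glass_window0 [(0.7, [233, 168, 242, 189])]
side 425.70458440515944 425.70458440515944 281.4124020966126 201.70219661896405 [ 0.007  -0.718   0.7185] [ 0.5397  0.5924 -0.5982]
meter [(0.58, [168, 134, 313, 231])]
push_post [(0.89, [221, 164, 255, 216])]
tall_glass_mid [(0.9, [372, 300, 390, 339]), (0.56, [329, 271, 350, 308]), (0.27, [285, 253, 302, 279])]
short_glass_mid [(0.85, [284, 252, 303, 275])]
rest [(0.68, [264, 260, 371, 324])]
tall_glass_window0 [(0.79, [329, 277, 344, 301]), (0.49, [387, 308, 389, 323])]
0.7 [0.     0.1814 0.9834 0.    ]
```

View pics/scene.png

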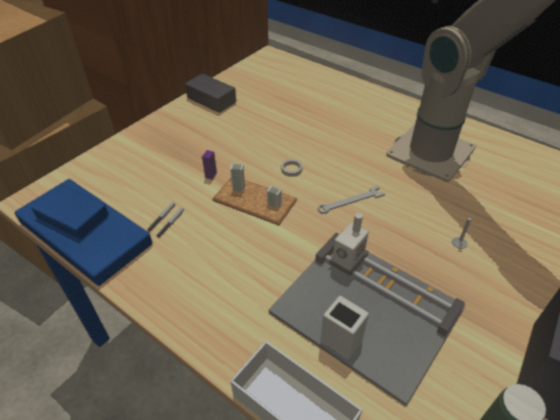

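View pics/side.png

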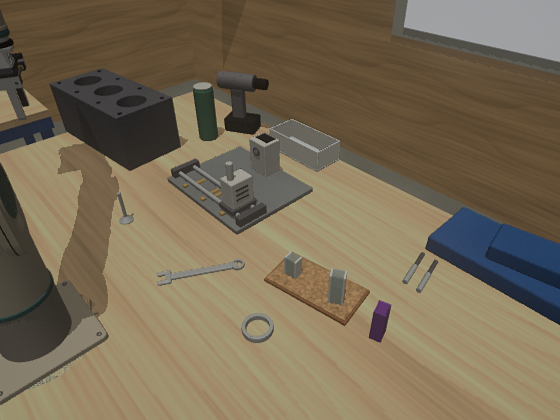

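The scene view shows the grey block on the rest at (238,178), which is the taller one, the shorter block at (274,198), and a purple decoy off the rest at (209,165). In the side view these are at (338,287), (293,265) and (380,320). The carriage post is at (357,222) in scene and (229,170) in side, with the sensor head at (345,325) and (264,153). First I'll take coarse positions, then a wrist view.

```bash
cat > h.py <<'E'
from workcell import manip
import cv2,numpy as np
np.set_printoptions(precision=4,suppress=True)
def P(m):
    K=np.array([[m["fx"],0,m["cx"]],[0,m["fy"],m["cy"]],[0,0,1]]);return K@np.c_[m["R"],m["t"]]
def tri(obs):  # [(model,(u,v))...]
    A=[]
    for m,(u,v) in obs:
        p=P(m);A+= [u*p[2]-p[0],v*p[2]-p[1]]
    A=np.array(A);return np.linalg.lstsq(A[:,:3],-A[:,3],rcond=None)[0]
def proj(m,X):
    X=np.atleast_2d(X);q=np.c_[X,np.ones(len(X))]@P(m).T;return q[:,:2]/q[:,2:]
def ray(m,uv,z):
    c=-m["R"].T@m["t"];d=m["R"].T@np.array([(uv[0]-m["cx"])/m["fx"],(uv[1]-m["cy"])/m["fy"],1]);return c+d*(z-c[2])/d[2]
def down(th): # tool z down, tool y at world angle th
    # R columns: x,y,z ; y=(cos,sin,0), z=(0,0,-1), x=y×z
    from scipy.spatial.transform import Rotation as Ro
    y=np.array([np.cos(th),np.sin(th),0]);z=np.array([0,0,-1.]);x=np.cross(y,z)
    q=Ro.from_matrix(np.c_[x,y,z]).as_quat();return [q[3],q[0],q[1],q[2]]
E
python3 - <<'E'
from h import *
s,d=manip.camera_model("scene"),manip.camera_model("side")
for n,a,b in [("tallmid",(238,178),(338,287)),("short",(274,198),(293,265)),("posttop",(358,215),(229,163)),("senstop",(345,313),(264,139)),("purple",(209,165),(380,320))]:
    print(n,tri([(s,a),(d,b)]))
for n,uv in [("rest",(213,199)),("rest",(235,180)),("rest",(296,199)),("rest",(276,220))]: print(n,ray(s,uv,.01))
for n,uv in [("plateL",(271,309)),("plateBot",(384,383))]: print(n,ray(s,uv,.015))
for n,uv in [("plateSide",(311,187)),("side",(240,223))]: print(n,ray(d,uv,.015))
w=manip.camera_model("wrist");print(w["fx"],w["cx"],w["cy"],-w["R"].T@w["t"],w["R"],manip.get_eef_pos())
E
```

```text
tallmid [ 0.4939 -0.3498  0.048 ]
short [ 0.4826 -0.2304  0.0327]
posttop [0.5206 0.0368 0.166 ]
senstop [0.7202 0.1356 0.1192]
purple [ 0.4954 -0.4581  0.0406]
rest [ 0.5691 -0.3754  0.01  ]
rest [ 0.4734 -0.3797  0.01  ]
rest [ 0.4301 -0.1945  0.01  ]
rest [ 0.5261 -0.1889  0.01  ]
plateL [ 0.7497 -0.0272  0.015 ]
plateBot [0.7466 0.2528 0.015 ]
plateSide [ 0.752  -0.0284  0.015 ]
side [ 0.5014 -0.0148  0.015 ]
316.4583318105189 277.27731468168946 209.10153381676605 [0.1713 0.6302 0.3849] [[ 0.3572  0.934   0.0011]
 [ 0.9096 -0.3481  0.2268]
 [ 0.2122 -0.08   -0.9739]] [0.2319 0.6072 0.2055]
```

Triangulated heights match the text: tall mid about 0.05, short mid about 0.035, post top 0.166, sensor top about 0.12. The meter yaw is about 0. Next are wrist views above the meter and then the rest.

```bash
python3 - <<'E'
from h import *
import pickle
from scipy.spatial.transform import Rotation as Ro
rec={}
def view(tag,cam,th):
    q=down(th);R=Ro.from_quat([q[1],q[2],q[3],q[0]]).as_matrix()
    q0=manip.get_tcp_rot();R0=Ro.from_quat([q0[1],q0[2],q0[3],q0[0]]).as_matrix()
    w=manip.camera_model("wrist");off=R0.T@(-w["R"].T@w["t"]-manip.get_eef_pos())
    p=np.array(cam)-R@off
    print(tag,off,p)
    manip.move_ptp(p,q); manip.sleep(.2)
    m=manip.camera_model("wrist");im=manip.snapshot("wrist")
    cv2.imwrite(f"pics/{tag}.png",im);rec[tag]=m
    print(manip.get_time(),manip.get_joint_vel().max() if hasattr(manip.get_joint_vel(),'max') else '', -m["R"].T@m["t"])
def tryv(tag,cam):
    for th in (np.pi/2,-np.pi/2):
        try: view(tag,cam,th);return
        except manip.MotionError as e: print(e)
tryv("m1",(.53,.14,.52))
tryv("r1",(.42,-.22,.40))
tryv("r2",(.42,-.36,.40))
pickle.dump(rec,open("rec.pkl","wb"))
a=cv2.imread("pics/r1.png");b=cv2.imread("pics/r2.png")
cv2.imwrite("pics/rr.png",cv2.resize(np.hstack([a,b]),(800,300),interpolation=cv2.INTER_AREA))
E
```

```text
m1 [ 0.0648 -0.0001 -0.1794] [0.5948 0.1401 0.3406]
3.125 0.004285518644317133 [0.5298 0.1404 0.5198]
r1 [ 0.0649 -0.0004 -0.1794] [ 0.4849 -0.2196  0.2206]
4.8417 0.004801573084766173 [ 0.4207 -0.2192  0.4001]
r2 [ 0.0649 -0.0004 -0.1794] [ 0.4849 -0.3596  0.2206]
5.7083 0.006244216699305399 [ 0.4207 -0.3586  0.4001]
```

View pics/m1.png

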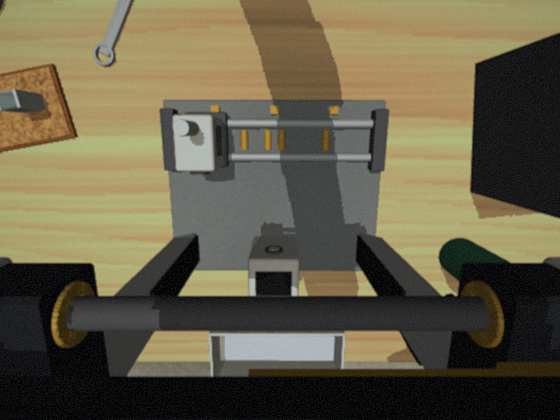

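View pics/rr.png

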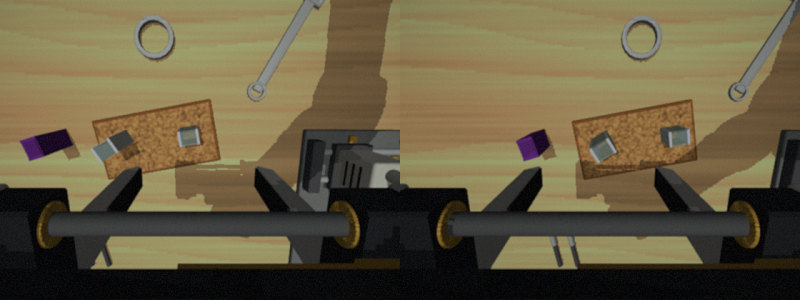

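m1 shows the plate's near edge from (163,101) to (385,100), its far edge at row ~270, the post top at (181,127), the lamp at (197,143) and the sensor lens at (274,249). r1/r2 show the tall glass on the left of the rest (r2 half-scale (602,148) → full-size about (283,207)), clearly rotated relative to the rest. The short one is on the right and the purple block is off the rest.

Candidates in r2 full-size are the grey tall block at ~(283,207), the grey short block at ~(386,190) and the purple block at ~(186,203). The tall one is grey, on the rest, with its mid height measured at 0.048. I'll confirm in an enlarged crop.

```bash
python3 - <<'E'
from h import *
a=cv2.imread("pics/r1.png")[165:245,115:205];b=cv2.imread("pics/r2.png")[165:245,245:335]
f=lambda i:cv2.resize(i,None,fx=4.4,fy=4.4,interpolation=cv2.INTER_CUBIC)
o=np.clip(np.hstack([f(a),f(b)]).astype(float)*1.3,0,255);cv2.imwrite("pics/crop1.png",o)
c=cv2.imread("pics/m1.png")[90:280,150:400];cv2.imwrite("pics/crop2.png",np.clip(1.8*cv2.resize(c,None,fx=3,fy=3,interpolation=cv2.INTER_CUBIC).astype(float),0,255))
E
```

```text
[ WARN:0@0.061] global loadsave.cpp:1063 imwrite_ Unsupported depth image for selected encoder is fallbacked to CV_8U.
```

View pics/crop1.png

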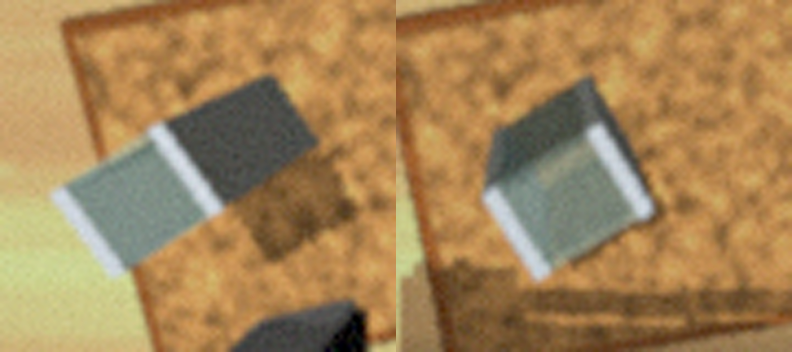

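View pics/crop2.png

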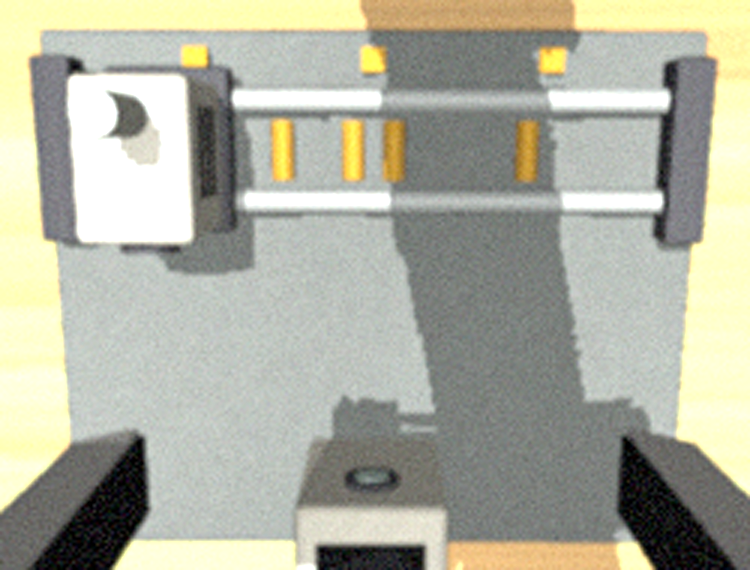

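The crop confirms the tall grey glass, with white (frosted) strips on the ends of its 32 mm axis. The top-face corners are readable in both views. In crop2 the plate corners are at (164,100), (385,101), (373,270) and (176,270) in m1 pixels.

```bash
python3 - <<'E'
from h import *
import pickle
from scipy.optimize import least_squares
rec=pickle.load(open("rec.pkl","rb"));s,d=manip.camera_model("scene"),manip.camera_model("side")
# glass top
c1=np.array([(52,195),(160,122),(222,212),(115,278)])/4.4+[115,165]-.4
c2=np.array([(89,190),(201,122),(259,215),(144,280)])/4.4+[245,165]-.4
X=np.array([tri([(rec["r1"],a),(rec["r2"],b)]) for a,b in zip(c1,c2)]);print(X)
loc=np.array([(0,-16),(0,16),(24,16),(24,-16)])/1e3-[.012,0]
def tf(p,l):
    c,si=np.cos(p[2]),np.sin(p[2]);return np.c_[l@np.array([[c,si],[-si,c]])+p[:2]]
def f(p):
    W=np.c_[tf(p,loc),np.full(4,p[3])];return np.r_[(proj(rec["r1"],W)-c1).ravel(),(proj(rec["r2"],W)-c2).ravel()]
best=min((least_squares(f,[*X[:,:2].mean(0),y0,.09]) for y0 in (-.5,0,.5)),key=lambda r:r.cost)
print("glass",best.x,"resid",np.abs(best.fun).max(), "dims",np.linalg.norm(X[1]-X[0]),np.linalg.norm(X[2]-X[1]))
# meter
L=np.array([(-160,-170),(-160,170),(120,170),(120,-170)])/1e3
def g(p,full=False):
    W=np.c_[tf(p,L),np.full(4,.015)]
    r=np.r_[(proj(rec["m1"],W)-[(164,100),(385.3,101),(373,270.3),(175.9,270)]).ravel(),(proj(s,W[3:])-[(271,309)]).ravel(),(proj(d,W[3:])-[(311,187)]).ravel(),(proj(d,W[:1])-[(240,223)]).ravel()]
    return r
r=least_squares(g,[.63,.13,0],loss="soft_l1");print("meter",r.x);print(g(r.x).reshape(-1,2))
# post: from scene/side top & wrist
pt=tri([(s,(358,215)),(d,(229,163)),(rec["m1"],(181.5,126.5))]);print("posttop",pt)
c,si=np.cos(r.x[2]),np.sin(r.x[2]);print("in meter",np.array([[c,si],[-si,c]])@(pt[:2]-r.x[:2]))
for n,v in (("scene",(345,313)),):pass
st=tri([(s,(345,313)),(d,(264,139))]);print("senstop in meter",np.array([[c,si],[-si,c]])@(st[:2]-r.x[:2]),st[2])
ln=ray(rec["m1"],(150+372/3,90+477/3),.09);print("lens",np.array([[c,si],[-si,c]])@(ln[:2]-r.x[:2]))
E
```

```text
[[ 0.4925 -0.3702  0.0901]
 [ 0.4764 -0.3448  0.0885]
 [ 0.4971 -0.3314  0.0913]
 [ 0.5129 -0.3576  0.0906]]
glass [ 0.4949 -0.3511  0.5523  0.0896] resid 1.1383311511812906 dims 0.030163528582788222 0.02478482293523444
meter [ 0.637   0.1375 -0.0027]
[[-1.0697 -0.7958]
 [ 1.9439 -0.9277]
 [ 0.8163  1.2719]
 [-0.1621  1.0424]
 [-3.9349  0.7639]
 [ 2.2196  0.0039]
 [-3.4368  7.4506]]
posttop [0.5206 0.037  0.1659]
in meter [-0.1162 -0.1008]
senstop in meter [ 0.0832 -0.0017] 0.11923450058381257
lens [ 0.0518 -0.0009]
```

All checks agree: glass top 0.0896 (expected 0.090), post at meter x −0.116, lens at x 0.052 and y ≈ 0, sensor top 0.119. The carriage starts at about −0.011. I'll straddle the post, grip it, and slide it under position control.

```bash
python3 - <<'E'
from h import *
M=np.array([.637,.1375]);yw=-.0027
R2=np.array([[np.cos(yw),-np.sin(yw)],[np.sin(yw),np.cos(yw)]])
W=lambda x,y,z:[*(M+R2@[x,y]),z]
q=down(np.pi/2+yw)
manip.move_ptp(W(-.115,-.101,.25),q)
manip.servo_line(W(-.115,-.101,.130),max_speed=.12)
print("pre",manip.get_time(),manip.get_ft_force())
manip.gripper_to(.0,f_grip=20)
print("grip gap",manip.get_finger_gap()*94,manip.get_grip_force(),manip.get_ft_force(),manip.get_eef_pos())
manip.servo_line(W(-.115,0.0,.130),max_speed=.07)
manip.sleep(.2)
print("moved",manip.get_time(),manip.get_eef_pos(),manip.get_ft_force(),manip.get_grip_force(),manip.get_finger_gap()*94)
manip.gripper_to(.7)
manip.servo_line(W(-.115,0.0,.25),max_speed=.15)
s=manip.camera_model("scene");d=manip.camera_model("side")
a=manip.snapshot("scene");b=manip.snapshot("side")
c=lambda im,m:(lambda u:cv2.resize(im[int(u[1])-80:int(u[1])+70,int(u[0])-80:int(u[0])+80],(400,375),interpolation=cv2.INTER_CUBIC))(proj(m,W(-.115,0,.144))[0])
cv2.imwrite("pics/after.png",np.hstack([c(a,s),c(b,d)]))
for n,m in(("scene",s),("side",d)): print(n,"pred top",proj(m,W(-.115,0,.166)),"crop centre",proj(m,W(-.115,0,.144)))
print(manip.get_time(),manip.get_eef_pos())
E
```

```text
pre 8.3417 [ 0.0813 -0.1804 -0.0689]
grip gap 17.543158117795823 20.000047087669373 [-0.5586 -0.8792 -0.4082] [0.5217 0.0367 0.13  ]
moved 11.2833 [0.522  0.1377 0.13  ] [-0.0805 -0.6386  0.448 ] 19.999970197677612 17.599496137419806
scene pred top [[399.0885 236.4991]] crop centre [[397.2605 243.3623]]
side pred top [[205.9242 148.1695]] crop centre [[206.9015 155.4437]]
13.2167 [0.5213 0.1376 0.2489]
```

View pics/after.png

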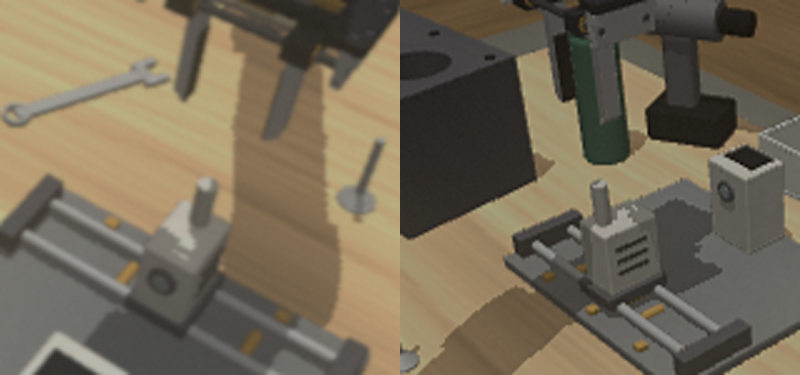

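The post stands at the predicted place (crop centres), the wrist force is near zero, and the TCP was at joint value 0.09, so the carriage sits at the middle station. Next is the glass grasp.

```bash
python3 - <<'E'
from h import *
G=[.4949,-.3511];th=.5523+np.pi/2;q=down(th)
manip.move_ptp([*G,.20],q)
manip.servo_line([*G,.041],max_speed=.12)
print("at",manip.get_time(),manip.get_eef_pos(),manip.get_ft_force())
manip.gripper_to(0,f_grip=30)
g=manip.get_finger_gap()*94;print("gap mm",g,manip.get_grip_force(),manip.get_ft_force())
if 29<g<35:
    manip.servo_line([*G,.26],max_speed=.12)
    print("lifted",manip.get_finger_gap()*94,manip.get_ft_force(),manip.get_time())
    M=np.array([.637,.1375])
    qf=down(np.pi/2-.0027)
    manip.move_ptp([*G,.26],qf)
    manip.servo_line([*M,.26],max_speed=.25)
    manip.servo_line([*M,.081],max_speed=.10)
    manip.sleep(.3)
    print(manip.get_time(),manip.get_eef_pos(),manip.get_finger_gap()*94,manip.get_grip_force(),manip.get_ft_force())
    o=[]
    for n in("scene","side"):
        m=manip.camera_model(n);im=manip.snapshot(n);u=proj(m,[*M,.09])[0].astype(int);print(n,u)
        o.append(cv2.resize(im[u[1]-75:u[1]+75,u[0]-80:u[0]+80],(400,375),interpolation=cv2.INTER_CUBIC))
    cv2.imwrite("pics/fin.png",np.hstack(o))
    im=manip.snapshot("wrist");cv2.imwrite("pics/finw.png",im)
E
```

```text
at 16.4833 [ 0.4954 -0.3515  0.0417] [ 0.2112  0.8074 -0.0052]
gap mm 32.15757572206462 29.983228147029877 [-0.281  -0.1508  0.7544]
lifted 31.83718516578604 [ 0.7977  0.8099 -1.4888] 19.0833
24.0417 [0.6371 0.1375 0.0812] 31.78454682841529 29.982716739177704 [ 0.1301 -0.2644 -1.4409]
scene [366 293]
side [242 157]
```

View pics/fin.png

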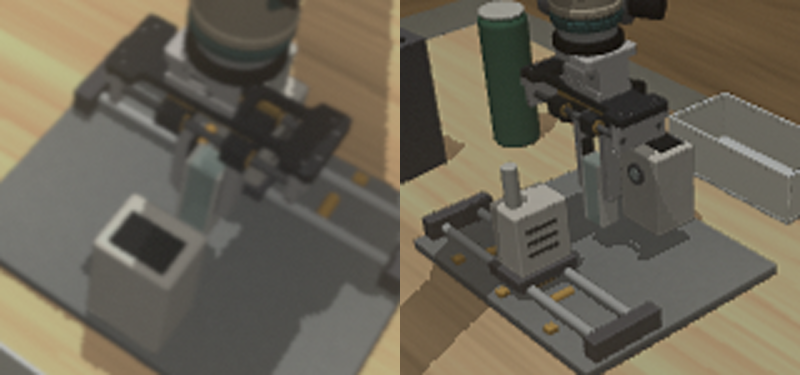

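View pics/finw.png

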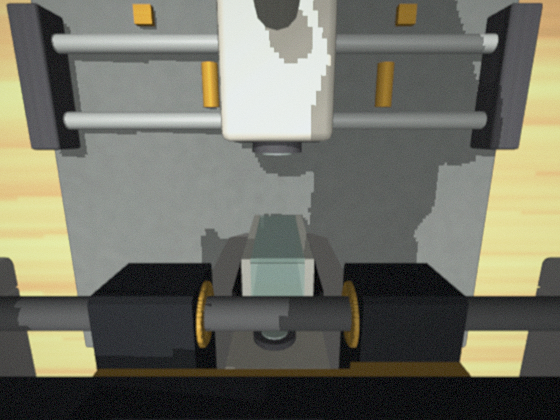

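The wrist view shows the lamp lens (277,148), glass (278,265) and sensor lens (275,338) in one line. The glass is square, upright and clear of everything, and the tool carries only its weight (1.44 N). Handing in.

```bash
python3 -c "
from workcell import manip
print(manip.close_job(),manip.get_time())"
```

```text
the job is handed in; nothing more can be done
the job is handed in; nothing more can be done
```

I handed the job in with the lamp carriage at the middle station and the tall glass held steady by its frosted faces, centred in the beam; the interface accepted it but returned no verdict.

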